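Ready the trimming board for disinfecting at the mushroom stall

ROBOT

A 6-joint arm with a two-finger parallel gripper is mounted at the origin on the work surface. World frame = base frame: x ahead of the robot, y to its left, z up, the work surface at z = 0. Lengths are in m, angles in degrees, forces in N, time in s.
With the tool pointing down it reaches from about 0.3 to 0.75 m from the base axis. Payload 8.5 kg.
Tool frame: the origin (TCP) lies between the finger pads; the fingertips stand env.finger_overhang ahead of it and the grasp point (between the pads) lies 2 mm behind it (env.finger_overhang is the distance from the TCP to the fingertips, in m); z points along the fingers, y is the line along which they close (so a half turn about z gives the same grasp; the last joint's range is limited). The gripper opens to 85 mm and grips with 20 to 120 N. Pads are 22 mm wide; open, the fingers measure 114 mm over their backs; the gripper's body (76 mm by 85 mm) begins 54 mm behind the grasp point. The pads swing forward as they close: fully open they stand 13 mm farther back than shut.
Start: joints at [-80.174, 21.807, 74.336, -0, 83.858, -12.336], TCP at [0.207, -0.509, 0.248] pointing down, gripper open.
Joint ranges: [-178.18, 178.18], [-50.72, 133.34], [12.68, 142.11], [-81.47, 261.47], [9.98, 163.14], [-165.26, 165.26]. Speed limits (degrees/s): [136.94, 136.94, 180, 180, 180, 180].

INTERFACE

Orientations are given as a 3x3 rotation matrix whose columns are the frame's x, y, z axes.
In Python, from rig import env gives the robot as it stands. The module is installed in compiled form; this text tells all that it offers.
- The arm moves only by the tool jog_arm, never from a script. Its arguments are lists of equal length, an entry for each row: "hand": the finger opening in m, from 0 to 0.0854; "travel": the shift along the world's x, y, z in m, a list of three; "yaw": the turn about the world's z in rad. A call has exactly 5 rows; each row shifts and turns the commanded pose from where the row before left it; what a row does not reach is not made up. A row lasts 1/8 s, in which the tool goes at most 62.5 mm and 10.7 degrees, less where a joint would pass 70% of its speed; a pose out of reach is approached as far as the arm can. A call is refused whole if a number of a shift passes 0.0625 or a number of a turn 0.188, either way. A call with a gripper value outside its range is refused whole. The fingers move at their own pace and stop on an object; "grip_force" is the grip in N (left out, the last holds). Time passes only in rows, so rows that do not move let the fingers close, or fill a call up. It gives the time, the measured TCP pose, the force, the opening and the grip force at its end, in the units of the state.
- env.observe(): the state, without advancing time (a new reading comes with each control period).
- env.get_image(name): name is "scene" or "top"; returns the picture (384x512x3 uint8, red, green, blue); there is no depth.
- env.calibration(name): a dict with "fx", "fy", "cx", "cy" (pixels), "position" and "rotation" of the camera in the world. Camera axes: x right, y down, z forward; pixel columns grow to the right and rows downward; lengths in m; the calibration is good to about 2 mm. A picture is of the moment at which its call begins. calibration takes no time and is no camera call.
- env.close_job(): hands the job in; it is judged then, once.
The state is a dict: "time_s": time; "q": joint angles; "qvel": joint speeds; "joint_efforts": joint torques, N m; "position": TCP position; "tool_rot": TCP orientation; "ft_force": force on the tool from outside, world axes, zero at the start; "wrist_torque": the same for the moment, N m; "grip_width": finger opening in m; "gripper_force": force on a finger pad.
Only numpy, scipy, OpenCV 4.12 (cv2) and the standard library are available. Lean on these libraries where they do the work, as an engineer would, in place of code of your own. Each camera call takes 0.05 s, during which the arm holds its last target. There are 200 camera calls.

TASK

Get the trimming board ready to be disinfected: take the large wooden board out of its wire rack and stand it on its long edge in the steel drip tray, leaning back at a clear slant against the front of the foam box (the side away from the robot). Open the tub of sanitiser tablets: its child-resistant cap must be pressed down hard while it is turned anticlockwise; lay the cap right way up on the table near the tub, and leave the tub standing in its caddy. Leave the bottle, the small board and the loose mushrooms as they are.

Things in the scene. Friction and masses are not known exactly. Their poses are not given: they have to be found in the camera images.
- board: the large trimming board, pale wood, 220 mm long (its x) x 12 mm thick (its y) x 160 mm high (its z), 0.34 kg; origin at the centre of its underside (a long edge). At the start it stands upright on that edge in the rack
- small_board: smaller wooden board of the same pale wood, 150 x 12 x 95 mm, standing in the rack's other slot, parallel to the large one and 55 mm from it; origin at the centre of its underside; not to be disturbed
- board_rack: steel wire rack, fixed to the table, base 140 (x) x 110 (y) x 6 mm, origin at the centre of its underside; wire hoops 55 mm high form two 15 mm slots along its x: the large board's at y = +25 mm, the small board's at y = -30 mm
- drip_tray: shallow steel drip tray, fixed, 330 (x) x 280 (y) mm, floor 3 mm thick, rim 15 mm high and 3 mm thick; origin at the centre of its underside. The foam box stands on its -x part; its +x part is free: 142 mm from the box's front face to the inside of the rim
- foam_box: white foam box full of grey oyster mushrooms, fixed on the tray, 180 (x) x 260 (y) x 100 mm high, the mushrooms level with its rim; origin at the centre of its underside, on the tray's floor. Its front face, against which the board shall lean, is at its x = +90 mm and looks to its +x (away from the robot)
- caddy: grey plastic caddy screwed to the table, 97 (x) x 189 (y) x 70 mm high, floor and walls 5 mm; origin at the centre of its underside. It has two square 87 mm pockets centred at y = +46 mm (tub) and y = -46 mm (bottle)
- tub: white square tablet tub, 84 x 84 mm, 0.5 kg, loose in its pocket with 1.5 mm play a side; origin at the centre of its underside. Square body 84 mm high; round shoulder (radius 30 mm) up to 95 mm; neck of radius 19 mm, with three lugs out to radius 25.5 mm under the cap, up to 124 mm. Shut, the cap's lower rim is 104 mm and its top 134 mm above the origin
- cap: white round ribbed push-and-turn cap of the tub, 58 mm in diameter, 30 mm high, 60 g; origin at the centre of its lower rim, z up its axis. Shut, a spring holds its three inner tabs up in notches under the tub's lugs, so it neither lifts nor turns. It may be gripped at any angle round its side
- cap_top (a point): centre of the cap's flat top. To open: press the cap down 5 to 7 mm (15 N at 4.5 mm, where the tabs leave the notches; 20 N at 7 mm, where it bottoms) and, keeping it down, turn it anticlockwise seen from above by 60 degrees (50 to 70 is safe; past about 80 the tabs meet the next lugs). Then it lifts straight off
- liner (a joint): how far (m) the cap's inner spring disc is pushed in by the tub's rim: 0 when shut, +0.0045 where the tabs leave the notches, +0.007 bottomed; -0.004 when the cap is off
- bottle: plain green bottle with a narrow black cap, 72 mm in diameter, 165 mm high, loose in the caddy's other pocket, 92 mm from the tub's axis; origin at the centre of its underside; not to be disturbed
- mushroom_a: loose king oyster mushroom, 160 mm long (its x), 46 mm thick, lying on the table; origin under its middle; not to be disturbed
- mushroom_b: another like it; not to be disturbed
- table: the stall's plank table, top at z = 0
There are look-alikes about, which are no part of the job. What is shaped like the board but green or yellow is not meant.

How it is judged (in metres and radians):
On the way:
1. the cap is pressed down, still on the tub, by 4 mm or more for 0.2 s (value of joint liner above 0.004 m and horizontal distance between cap and tub below 0.01 m), for 0.2 s.
At the end, for the whole second after the job is handed in: Board on its long edge on the floor of the drip tray, leaning 6 to 37 degrees with its back touching the foam box's front, at rest; cap at rest on the table, right way up (within 8 degrees), within 300 mm of the tub's axis; tub upright, on the floor of its caddy pocket (angle between board's own z axis and vertical between 0.1 and 0.65 rad and contact force between board and foam_box above 0.05 N and contact force between board and drip_tray above 0.5 N and x of board in the frame of foam_box between 0.09 and 0.23 m and z of board in the frame of foam_box below 0.009 m and linear speed of each of board, cap below 0.02 m/s and contact force between cap and table above 0.1 N and angle between cap's own z axis and vertical below 0.15 rad and horizontal distance between cap and tub below 0.3 m and angle between tub's own z axis and vertical below 0.1 rad and distance between tub and caddy below 0.055 m).
It fails at once if the tub is tipped by more than 15 degrees or lifted more than 20 mm (angle between tub's own z axis and vertical above 0.26 rad or height (world z) of tub above 0.025 m).
It fails at once if the bottle, the small board or a loose mushroom is shifted by more than 30 mm (distance of any of bottle, small_board, mushroom_a, mushroom_b from where it was at the start of the episode above 0.03 m).
It fails at once if the bottle or the small board is tipped over (angle between any of bottle, small_board's own z axis and vertical above 0.4 rad).
It also fails if it takes over 54 s, if anything falls off the work surface, if the arm or the gripper's body presses on something with over 40 N, if the wrist force passes 120 N, or if a joint passes its speed limit or range.

## Working session

There is one attempt and no reset: what is moved stays moved. The work goes in short steps, Python scripts to look and compute and a tool call to move; the robot and the scene stay as the last step left them, time stands still between calls to the robot, and variables do not carry over. Pictures are saved under pics/ and viewed, at most 13 in all, crops included, and the job is handed in when it is done.

Besides the shell and the picture viewer there is one more tool, called after "Call:" as name(argument=value, ...) on one line, values as JSON. jog_arm: Moves the arm, as the interface text tells. Its arguments: {"type":"object","properties":{"hand":{"type":"array"},"travel":{"type":"array"},"yaw":{"type":"array"},"grip_force":{"type":"number"}},"required":["hand","travel","yaw"]}

```bash
mkdir -p pics; cat > h.py <<'E'
import numpy as np, cv2
from rig import env
def save(n,f,crop=None,s=1):
    im=env.get_image(n)[:,:,::-1]
    cv2.imwrite('pics/_raw_'+f,im)
    if crop: a,b,c,d=crop; im=im[b:d,a:c]
    cv2.imwrite('pics/'+f,cv2.resize(im,None,fx=s,fy=s,interpolation=cv2.INTER_CUBIC))
def ray(n,u,v,z):
    c=env.calibration(n);R=np.array(c['rotation']);p=np.array(c['position'])
    d=R@np.array([(u-c['cx'])/c['fx'],(v-c['cy'])/c['fy'],1]);return p+d*(z-p[2])/d[2]
def proj(n,P):
    c=env.calibration(n);R=np.array(c['rotation']);q=R.T@(np.array(P)-np.array(c['position']))
    return c['fx']*q[0]/q[2]+c['cx'],c['fy']*q[1]/q[2]+c['cy']
E
python3 - <<'E'
from h import *
save('scene','s0.png',s=1.5);save('top','t0.png',s=1.5)
for n in('scene','top'):print(env.calibration(n))
print(env.finger_overhang);print(env.observe())
E
```

```text
{'fx': 390.0218580253733, 'fy': 390.0218580253733, 'cx': 257.8420964977331, 'cy': 185.6768139755932, 'position': array([1.38436383, 0.30254473, 0.94389367]), 'rotation': array([[-0.20823097,  0.67016706, -0.71240156],
       [ 0.97794045,  0.13036724, -0.16320803],
       [-0.01650282, -0.73067126, -0.68252997]])}
{'fx': 437.7020950510085, 'fy': 437.7020950510085, 'cx': 255.98709231008348, 'cy': 196.08780294826457, 'position': array([0.17300327, 0.09650942, 1.56083524]), 'rotation': array([[ 0.0304575 , -0.97881461,  0.20247051],
       [-0.99953084, -0.03048096,  0.00300291],
       [ 0.00323221, -0.20246698, -0.97928376]])}
0.017
{'time_s': 0.1, 'q': array([-8.01753390e+01,  2.18381614e+01,  7.43774096e+01, -1.79355203e-04,
        8.38556983e+01, -1.23342595e+01]), 'qvel': array([ 0.03677767, -0.09099394, -0.12926704,  0.03767332,  0.05935479,
       -0.04087866]), 'joint_efforts': array([ 3.75345990e-03, -4.49225342e+01, -2.31655133e+01, -1.74514130e-04,
        3.69113041e-03, -3.16035130e-05]), 'position': array([ 0.2074201 , -0.50915485,  0.24778149]), 'tool_rot': array([[ 9.26141149e-01,  3.77177047e-01, -2.15314945e-04],
       [ 3.77177017e-01, -9.26140376e-01,  1.22510968e-03],
       [ 2.62671386e-04, -1.21583633e-03, -9.99999226e-01]]), 'ft_force': array([ 0.25707835,  0.48206359, -0.31350748]), 'wrist_torque': array([ 0.0173023 , -0.00765004, -0.00301269]), 'gripper_force': 0.0, 'grip_width': 0.08544442349605859}
```

View pics/s0.png

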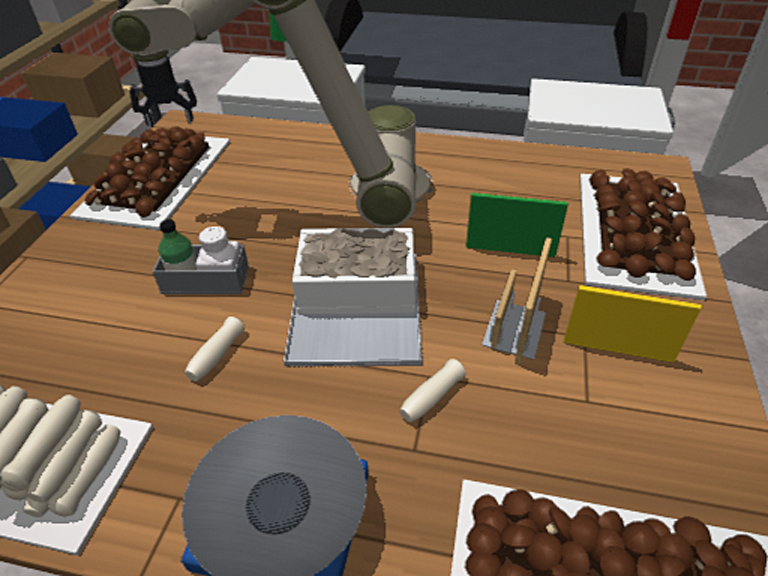

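View pics/t0.png

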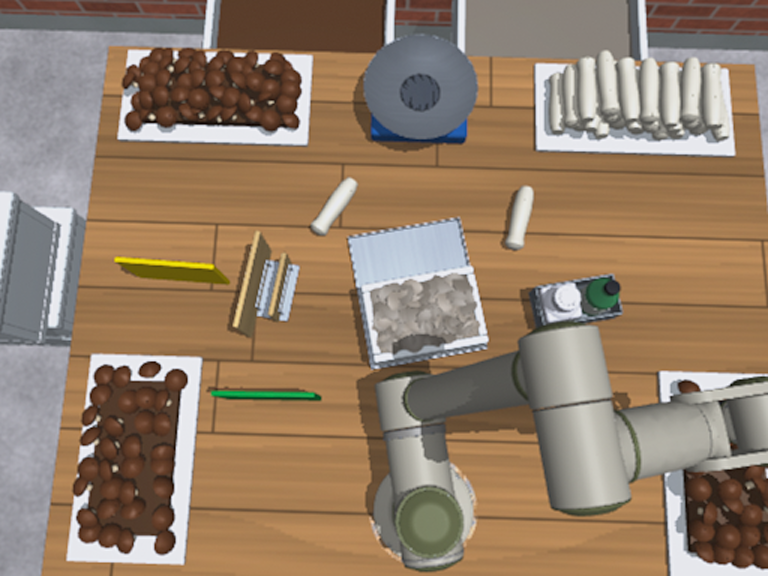

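The first pictures show these candidates, in the top view's displayed pixels:
- **Large board candidates:** the large pale board at (250,283), the small pale board at (280,287), the yellow board at (170,270) and the green board at (265,395). By the description I choose the pale board at (250,283).
- **Cap candidates:** the white cap at (565,295) and the green bottle's black cap at (612,287). I choose the white one.

Next I check both choices in close crops.

```bash
python3 - <<'E'
import cv2
t=cv2.imread('pics/_raw_t0.png');s=cv2.imread('pics/_raw_s0.png')
cv2.imwrite('pics/c1.png',cv2.resize(t[140:250,145:335],None,fx=4,fy=4,interpolation=cv2.INTER_CUBIC))
a=cv2.resize(t[175:225,345:425],None,fx=5,fy=5,interpolation=cv2.INTER_CUBIC)
b=cv2.resize(s[140:205,95:175],None,fx=5,fy=5,interpolation=cv2.INTER_CUBIC)
cv2.imwrite('pics/c2.png',cv2.vconcat([a,b]))
E
```

```text
(no output)
```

View pics/c1.png

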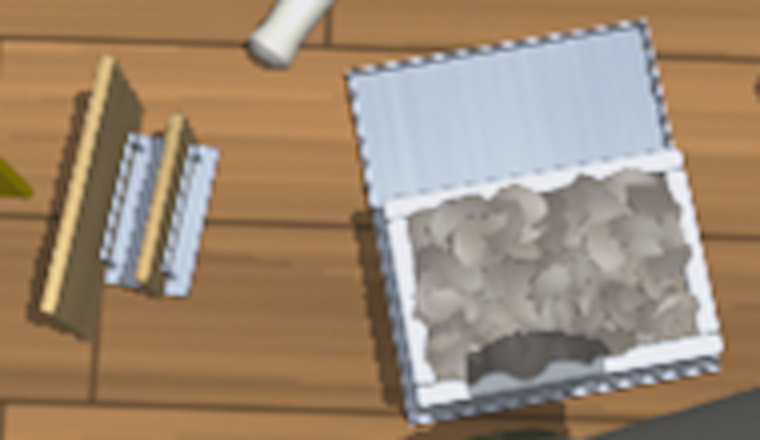

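View pics/c2.png

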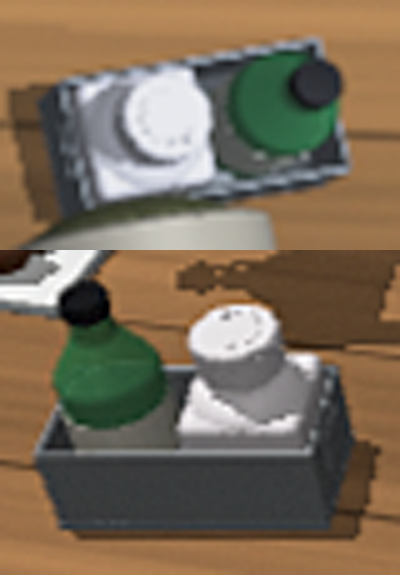

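```bash
python3 - <<'E'
from h import *
np.set_printoptions(precision=4,suppress=True)
T=lambda x,y:(145+x/4-.5,140+y/4-.5)
a=ray('top',*T(108,62),.166);b=ray('top',*T(49,311),.166);d=a-b
print('board',a,b,(a+b)/2,np.hypot(*d[:2]),np.degrees(np.arctan2(d[1],d[0])))
a=ray('top',*T(177,118),.101);b=ray('top',*T(144,280),.101);d=a-b
print('small',a,b,(a+b)/2,np.hypot(*d[:2]),np.degrees(np.arctan2(d[1],d[0])))
a=ray('top',*T(383,205),.103);b=ray('top',*T(683,155),.103);d=a-b
print('boxfront',a,b,(a+b)/2,np.hypot(*d[:2]),np.degrees(np.arctan2(d[1],d[0])))
a=ray('top',*T(348,72),.015);b=ray('top',*T(645,20),.015);d=a-b
print('trayrim',a,b,(a+b)/2,np.hypot(*d[:2]),np.degrees(np.arctan2(d[1],d[0])))
print('cap top',ray('top',345+168/5-.4,175+117/5-.4,.139), ray('scene',95+235/5-.4,140+83/5-.4,.139))
# scene board top ends
print('sc board',ray('scene',548/1.5,240/1.5,.166))
c=lambda x,y,z:ray('top',345+x/5-.4,175+y/5-.4,z)
print('caddy corners', c(320,40,.07),c(45,92,.07),c(350,165,.07))
E
```

```text
board [0.5917 0.3851 0.166 ] [0.3819 0.418  0.166 ] [0.4868 0.4015 0.166 ] 0.21241323509015111 -8.918516912562112
small [0.5629 0.3356 0.101 ] [0.4206 0.3548 0.101 ] [0.4918 0.3452 0.101 ] 0.14365204529114778 -7.664289219438555
boxfront [0.4913 0.1552 0.103 ] [ 0.5432 -0.1004  0.103 ] [0.5173 0.0274 0.103 ] 0.26077330505154084 101.48041469960945
trayrim [0.6345 0.1955 0.015 ] [ 0.693  -0.0767  0.015 ] [0.6638 0.0594 0.015 ] 0.2785272205475135 102.14274146418117
cap top [ 0.4731 -0.3045  0.139 ] [ 0.4778 -0.2982  0.139 ]
sc board [0.3935 0.4215 0.166 ]
caddy corners [ 0.5461 -0.432   0.07  ] [ 0.5028 -0.2387  0.07  ] [ 0.4576 -0.4492  0.07  ]
```

Call:
jog_arm(hand=[0.085,0.085,0.085,0.085,0.085], travel=[[0.027,0.021,0],[0.027,0.021,0],[0.027,0.021,0],[0.027,0.021,0],[0.027,0.021,0]], yaw=[0.105,0.105,0.105,0.105,0.105], grip_force=120)

```text
time_s: 0.72
position: [0.3432, -0.4035, 0.248]
tool_rot: [[0.61, 0.793, -0.0], [0.793, -0.61, 0.001], [0.0, -0.001, -1.0]]
ft_force: [0.3, -0.4, 0.6]
grip_width: 0.0847
gripper_force: 0.0
```

Call:
jog_arm(hand=[0.085,0.085,0.085,0.085,0.085], travel=[[0.027,0.021,-0.01],[0.027,0.021,-0.01],[0.026,0.02,-0.01],[0.026,0.02,-0.01],[0.026,0.02,-0.01]], yaw=[0.105,0.105,0.105,0.105,0.105])

```text
time_s: 1.35
position: [0.4752, -0.3015, 0.1977]
tool_rot: [[0.13, 0.991, -0.001], [0.991, -0.13, 0.0], [0.0, -0.001, -1.0]]
ft_force: [0.5, -0.8, 0.1]
grip_width: 0.0852
gripper_force: 0.0
```

```bash
python3 - <<'E'
from h import *
save('scene','s1.png',(90,100,190,210),5)
c1=cv2.imread('pics/s1.png')
t=env.get_image('top')[:,:,::-1]
c2=cv2.resize(t[160:240,335:435],None,fx=3,fy=3,interpolation=cv2.INTER_CUBIC)
cv2.imwrite('pics/m1.png',cv2.hconcat([c1,cv2.copyMakeBorder(c2,0,c1.shape[0]-c2.shape[0],0,0,cv2.BORDER_CONSTANT)]))
o=env.observe();print(o['position'],o['tool_rot'],o['q'],o['ft_force'])
E
```

```text
[ 0.4756963  -0.30021524  0.19686975] [[ 0.12892215  0.9916534  -0.00161621]
 [ 0.99165255 -0.12891829  0.00230167]
 [ 0.0020741  -0.00189945 -0.99999605]] [-4.43263187e+01  2.54893487e+01  7.72017991e+01  3.03585600e-02
  7.74672465e+01 -3.69257321e+01] [-0.62576028 -0.59244968  0.99779561]
```

View pics/m1.png

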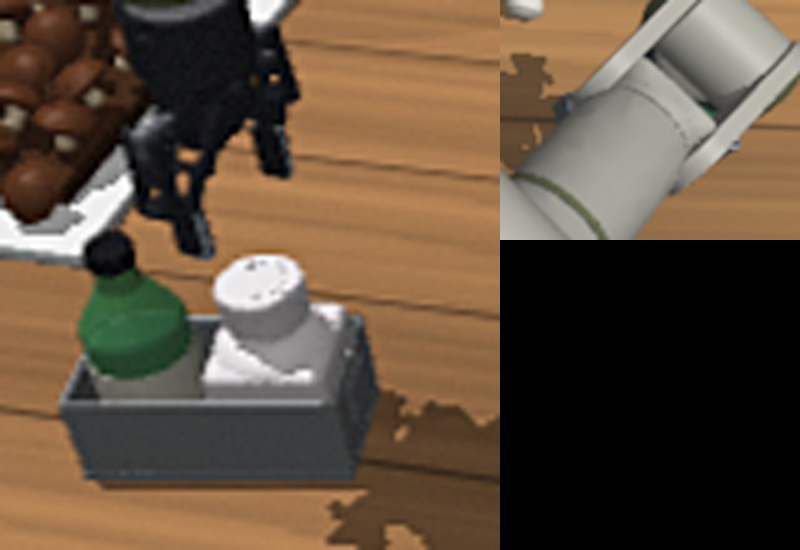

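```bash
python3 - <<'E'
from h import *
for P in [(.4757,-.3002,.18),(.4757,-.3002,.19),(.4757,-.3002,.139),(.475+.0426,-.3002-.0055,.19),(.475-.0426,-.3002+.0055,.19)]:
    u,v=proj('scene',P);print(P,(u-90+.4)*5,(v-100+.4)*5)
print(ray('scene',90+260/5-.4,100+282/5-.4,.139))
E
```

```text
(0.4757, -0.3002, 0.18) 244.62848751346 231.26247024971644
(0.4757, -0.3002, 0.19) 241.14216783206257 218.87777478681966
(0.4757, -0.3002, 0.139) 258.5382050707356 280.6749256940531
(0.5176, -0.3057, 0.19) 204.69590011818622 257.2412249836132
(0.4324, -0.2947, 0.19) 276.82906684957754 181.01110221894442
[ 0.47683062 -0.2986437   0.139     ]
```

The picture shows the cap centred at crop (260,282), and the TCP projects onto it at (258,281). The fingers straddle it, and the bottle at (135,320) is clear. Going down and gripping.

Call:
jog_arm(hand=[0.085,0.085,0.085,0.085,0.085], travel=[[0,-0.001,-0.02],[0,0,-0.02],[0,0,-0.02],[0,0,-0.01],[0,0,0]], yaw=[0,0,0,0,0])

```text
time_s: 2.08
position: [0.4741, -0.3036, 0.1281]
tool_rot: [[0.135, 0.991, -0.001], [0.991, -0.135, 0.001], [0.001, -0.001, -1.0]]
ft_force: [0.3, 0.8, -0.7]
grip_width: 0.0847
gripper_force: 0.0
```

Call:
jog_arm(hand=[0.07,0.062,0.058,0.056,0.055], travel=[[0,0,0],[0,0,0],[0,0,0],[0,0,0],[0,0,0]], yaw=[0,0,0,0,0], grip_force=30)

```text
time_s: 2.7
position: [0.4746, -0.3035, 0.1292]
tool_rot: [[0.134, 0.991, 0.001], [0.991, -0.134, -0.001], [-0.001, 0.001, -1.0]]
ft_force: [-1.5, 1.7, 5.2]
grip_width: 0.057
gripper_force: 31.1
```

Call:
jog_arm(hand=[0.05,0.05,0.05,0.05,0.05], travel=[[0,0,0],[0,0,0],[0,0,-0.002],[0,0,-0.002],[0,0,-0.002]], yaw=[0,0,0,0,0], grip_force=110)

```text
time_s: 3.32
position: [0.4746, -0.3035, 0.1242]
tool_rot: [[0.133, 0.991, 0.001], [0.991, -0.133, -0.002], [-0.001, 0.001, -1.0]]
ft_force: [-4.8, 3.2, 17.3]
grip_width: 0.0554
gripper_force: 115.1
```

Call:
jog_arm(hand=[0.05,0.05,0.05,0.05,0.05], travel=[[0,0,-0.001],[0,0,0],[0,0,0],[0,0,0],[0,0,0]], yaw=[0,0,0,0,0])

```text
time_s: 3.95
position: [0.4746, -0.3036, 0.1236]
tool_rot: [[0.133, 0.991, 0.002], [0.991, -0.133, -0.002], [-0.002, 0.002, -1.0]]
ft_force: [-5.1, 3.6, 17.7]
grip_width: 0.056
gripper_force: 115.3
```

Fz of 17.7 N means about 5.8 mm pressed, so the tabs are free. I press slightly more and turn 60° anticlockwise.

Call:
jog_arm(hand=[0.05,0.05,0.05,0.05,0.05], travel=[[0,0,-0.001],[0,0,0],[0,0,0],[0,0,0],[0,0,0]], yaw=[0,0.1,0.1,0.1,0.1])

```text
time_s: 4.58
position: [0.4757, -0.3043, 0.1232]
tool_rot: [[-0.266, 0.964, 0.005], [0.964, 0.266, -0.004], [-0.005, 0.003, -1.0]]
ft_force: [-0.3, 1.7, 17.8]
grip_width: 0.0555
gripper_force: 115.5
```

Call:
jog_arm(hand=[0.05,0.05,0.05,0.05,0.05], travel=[[0,0,0],[0,0,0],[0,0,0],[0,0,0],[0,0,0]], yaw=[0.13,0.13,0.13,0.13,0.13])

```text
time_s: 5.2
position: [0.4759, -0.3042, 0.1232]
tool_rot: [[-0.796, 0.606, 0.005], [0.606, 0.796, -0.004], [-0.007, -0.0, -1.0]]
ft_force: [1.0, 2.3, 18.4]
grip_width: 0.0554
gripper_force: 115.5
```

Call:
jog_arm(hand=[0.05,0.05,0.05,0.05,0.05], travel=[[0,0,0],[0,0,0],[0,0,0.003],[0,0,0.003],[0,0,0]], yaw=[0,0,0,0,0])

```text
time_s: 5.82
position: [0.4758, -0.3042, 0.1284]
tool_rot: [[-0.793, 0.609, 0.005], [0.609, 0.793, -0.004], [-0.006, -0.0, -1.0]]
ft_force: [2.2, 0.5, 10.1]
grip_width: 0.0553
gripper_force: 114.6
```

Call:
jog_arm(hand=[0.05,0.05,0.05,0.05,0.05], travel=[[0,0,0.004],[0,0,0.004],[0,0,0.004],[0,0,0.005],[0,0,0]], yaw=[0,0,0,0,0])

```text
time_s: 6.45
position: [0.4745, -0.3034, 0.1436]
tool_rot: [[-0.793, 0.609, 0.0], [0.609, 0.793, -0.0], [-0.0, -0.0, -1.0]]
ft_force: [0.4, -0.4, -1.3]
grip_width: 0.0554
gripper_force: 116.0
```

The cap has come off, carrying only its own weight. Moving it to the table.

Call:
jog_arm(hand=[0.05,0.05,0.05,0.05,0.05], travel=[[0,0,0.02],[0,0,0.03],[-0.035,0,0],[-0.035,0,0],[-0.035,0,0]], yaw=[0,0,0,0,0])

```text
time_s: 7.08
position: [0.3683, -0.3031, 0.1932]
tool_rot: [[-0.793, 0.609, -0.0], [0.609, 0.793, 0.0], [0.0, -0.0, -1.0]]
ft_force: [-0.5, -0.5, -1.2]
grip_width: 0.0556
gripper_force: 116.0
```

Call:
jog_arm(hand=[0.05,0.05,0.05,0.05,0.05], travel=[[-0.04,0,-0.02],[0,0,-0.04],[0,0,-0.04],[0,0,-0.04],[0,0,0]], yaw=[0,0,0,0,0])

```text
time_s: 7.7
position: [0.3287, -0.3023, 0.0517]
tool_rot: [[-0.793, 0.609, -0.003], [0.609, 0.793, 0.005], [0.005, 0.002, -1.0]]
ft_force: [-0.5, -0.2, 0.1]
grip_width: 0.0555
gripper_force: 116.4
```

```bash
python3 - <<'E'
from h import *
save('scene','s2.png',(80,90,200,190),5)
o=env.observe();print(o['position'],o['ft_force'])
u,v=proj('scene',o['position']);print((u-80)*5,(v-90)*5)
E
```

```text
[ 0.32932739 -0.30315655  0.05325498] [ 0.03164247 -0.53026267 -0.08619484]
410.5590299836115 297.5275075516669
```

View pics/s2.png

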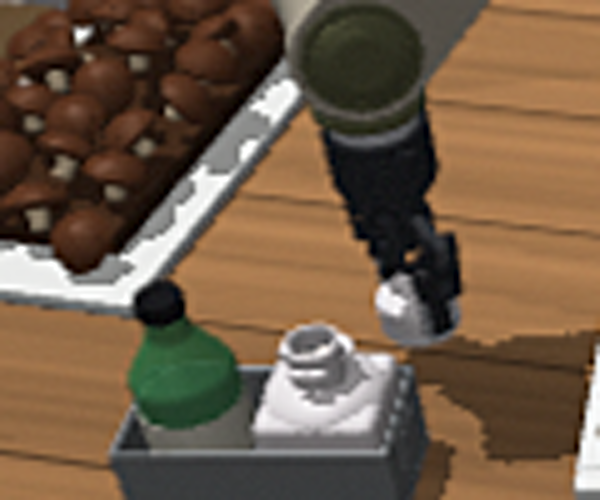

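The open tub stands at (318,370) in its caddy, and the cap hangs in the fingers at (410,310). Lowering it to contact.

Call:
jog_arm(hand=[0.05,0.05,0.05,0.05,0.05], travel=[[0,0,-0.015],[0,0,-0.013],[0,0,-0.002],[0,0,-0.002],[0,0,0]], yaw=[0,0,0,0,0])

```text
time_s: 8.38
position: [0.3296, -0.3035, 0.0216]
tool_rot: [[-0.793, 0.609, 0.0], [0.609, 0.793, -0.0], [-0.001, -0.0, -1.0]]
ft_force: [0.6, -0.3, -0.3]
grip_width: 0.0553
gripper_force: 116.4
```

Call:
jog_arm(hand=[0.05,0.05,0.05,0.05,0.05], travel=[[0,0,-0.001],[0,0,-0.001],[0,0,0],[0,0,0],[0,0,0]], yaw=[0,0,0,0,0])

```text
time_s: 9.0
position: [0.3296, -0.3035, 0.0207]
tool_rot: [[-0.793, 0.609, 0.001], [0.609, 0.793, -0.001], [-0.001, -0.001, -1.0]]
ft_force: [-3.2, 3.2, 18.7]
grip_width: 0.0556
gripper_force: 119.0
```

Firm contact. I ease off 1 mm, open, rise and check with a picture.

Call:
jog_arm(hand=[0.05,0.06,0.07,0.08,0.085], travel=[[0,0,0.001],[0,0,0],[0,0,0],[0,0,0],[0,0,0]], yaw=[0,0,0,0,0])

```text
time_s: 9.62
position: [0.3295, -0.3033, 0.0202]
tool_rot: [[-0.793, 0.609, -0.0], [0.609, 0.793, 0.0], [0.0, 0.0, -1.0]]
ft_force: [-0.6, 0.7, -1.0]
grip_width: 0.0851
gripper_force: 0.0
```

Call:
jog_arm(hand=[0.085,0.085,0.085,0.085,0.085], travel=[[0,0,0.01],[0,0,0.05],[0,0,0.06],[0,0,0.06],[0,0,0.06]], yaw=[0,0,0,0,0])

```text
time_s: 10.25
position: [0.3291, -0.3027, 0.2632]
tool_rot: [[-0.793, 0.609, 0.0], [0.609, 0.793, -0.001], [-0.001, -0.0, -1.0]]
ft_force: [-0.0, -0.4, -0.5]
grip_width: 0.0852
gripper_force: 0.0
```

Call:
jog_arm(hand=[0.06,0.06,0.06,0.06,0.06], travel=[[0.01,0.035,0.01],[0.01,0.035,0.01],[0.01,0.035,0.01],[0.01,0.035,0.01],[0.01,0.035,0]], yaw=[0.025,0.025,0.025,0.025,0.025])

```text
time_s: 10.88
position: [0.3795, -0.1271, 0.3016]
tool_rot: [[-0.863, 0.505, 0.002], [0.505, 0.863, -0.001], [-0.002, -0.0, -1.0]]
ft_force: [0.7, 0.1, -0.1]
grip_width: 0.0602
gripper_force: 0.0
```

Call:
jog_arm(hand=[0.06,0.06,0.06,0.06,0.06], travel=[[0.01,0.035,0],[0.01,0.035,0],[0.01,0.035,0],[0.01,0.035,0],[0.01,0.035,0]], yaw=[0.025,0.025,0.025,0.025,0.025])

```text
time_s: 11.5
position: [0.4292, 0.0479, 0.301]
tool_rot: [[-0.92, 0.393, 0.001], [0.393, 0.92, -0.0], [-0.001, 0.0, -1.0]]
ft_force: [0.3, -1.1, 1.0]
grip_width: 0.0597
gripper_force: 0.0
```

Call:
jog_arm(hand=[0.06,0.06,0.06,0.06,0.06], travel=[[0.01,0.035,0],[0.01,0.035,0],[0.01,0.035,0],[0.01,0.035,0],[0.01,0.035,0]], yaw=[0.025,0.025,0.025,0.025,0.025])

```text
time_s: 12.12
position: [0.4792, 0.2228, 0.301]
tool_rot: [[-0.961, 0.275, 0.0], [0.275, 0.961, -0.0], [-0.0, 0.0, -1.0]]
ft_force: [0.8, -0.8, 0.9]
grip_width: 0.0602
gripper_force: 0.0
```

```bash
python3 - <<'E'
from h import *
im=env.get_image('scene')[:,:,::-1]
cv2.imwrite('pics/_raw_s3.png',im)
a=cv2.resize(im[110:260,290:390],None,fx=4,fy=4,interpolation=cv2.INTER_CUBIC)
b=cv2.resize(im[120:220,90:190],None,fx=4,fy=4,interpolation=cv2.INTER_CUBIC)
b=cv2.copyMakeBorder(b,0,200,0,0,cv2.BORDER_CONSTANT)
cv2.imwrite('pics/m3.png',cv2.hconcat([a,b]))
o=env.observe();print(o['position'],o['tool_rot'][:2,1],o['q'],o['time_s'])
print('yellow end',ray('top',228/1.5,283/1.5,0.0),ray('top',212/1.5,266/1.5,.16))
E
```

```text
[0.47977575 0.22579656 0.30056968] [0.27235254 0.96219604] [ 12.35753128  17.9137144   71.61197715   0.09235872  90.44125732
 -61.83741475] 12.175
yellow end [0.51155085 0.48164964 0.        ] [0.51393768 0.48026915 0.16      ]
```

View pics/m3.png

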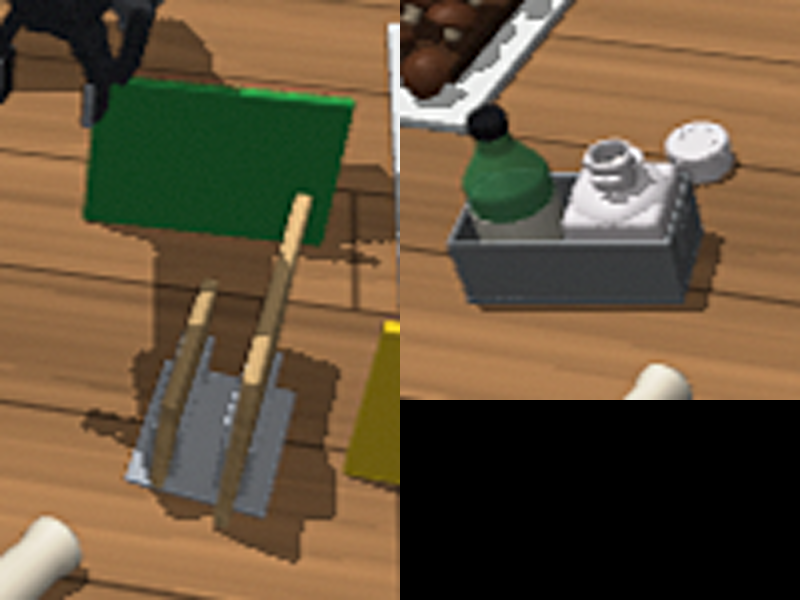

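The cap lies right way up at (700,150) in the right half, beside the open tub. The large board's top edge runs from (302,195) to about (255,380) in the left half.

```bash
python3 - <<'E'
from h import *
a=ray('scene',290+302/4-.4,110+196/4-.4,.166);b=ray('scene',290+254/4-.4,110+376/4-.4,.166)
print(a,b,np.hypot(*(a-b)[:2]),(a+b)/2,np.degrees(np.arctan2(*(b-a)[1::-1])))
E
```

```text
[0.38661419 0.42073043 0.166     ] [0.59315755 0.3907242  0.166     ] 0.20871159851697565 [0.48988587 0.40572732 0.166     ] -8.265992475020148
```

Call:
jog_arm(hand=[0.06,0.06,0.06,0.06,0.06], travel=[[0.002,0.036,0],[0.002,0.036,0],[0.002,0.036,0],[0.002,0.036,0],[0,0.034,0]], yaw=[0.025,0.025,0.025,0.025,0.027])

```text
time_s: 12.8
position: [0.4871, 0.4006, 0.3009]
tool_rot: [[-0.988, 0.151, 0.0], [0.151, 0.988, -0.0], [-0.0, -0.0, -1.0]]
ft_force: [1.2, -1.2, 0.4]
grip_width: 0.0596
gripper_force: 0.0
```

Call:
jog_arm(hand=[0.06,0.06,0.06,0.06,0.06], travel=[[0,0,0],[0,0,-0.04],[0,0,-0.04],[0,0,-0.02],[0,0,0]], yaw=[0,0,0,0,0])

```text
time_s: 13.42
position: [0.4871, 0.3984, 0.1996]
tool_rot: [[-0.988, 0.153, -0.002], [0.153, 0.988, -0.002], [0.002, -0.002, -1.0]]
ft_force: [0.2, 0.4, 0.5]
grip_width: 0.0603
gripper_force: 0.0
```

```bash
python3 - <<'E'
from h import *
im=env.get_image('scene')[:,:,::-1];t=env.get_image('top')[:,:,::-1]
a=cv2.resize(im[110:260,290:390],None,fx=4,fy=4,interpolation=cv2.INTER_CUBIC)
b=cv2.resize(t[140:240,140:240],None,fx=4,fy=4,interpolation=cv2.INTER_CUBIC)
b=cv2.copyMakeBorder(b,0,200,0,0,cv2.BORDER_CONSTANT)
cv2.imwrite('pics/m4.png',cv2.hconcat([a,b]))
o=env.observe();print(o['position'],o['tool_rot'][:2,1],o['q'],o['time_s'])
E
```

```text
[0.48785524 0.39922292 0.20176243] [0.15291134 0.98823949] [ 2.85539291e+01  3.17997306e+01  6.50863811e+01 -5.60713494e-03
  8.30202360e+01 -5.26496740e+01] 13.525
```

View pics/m4.png

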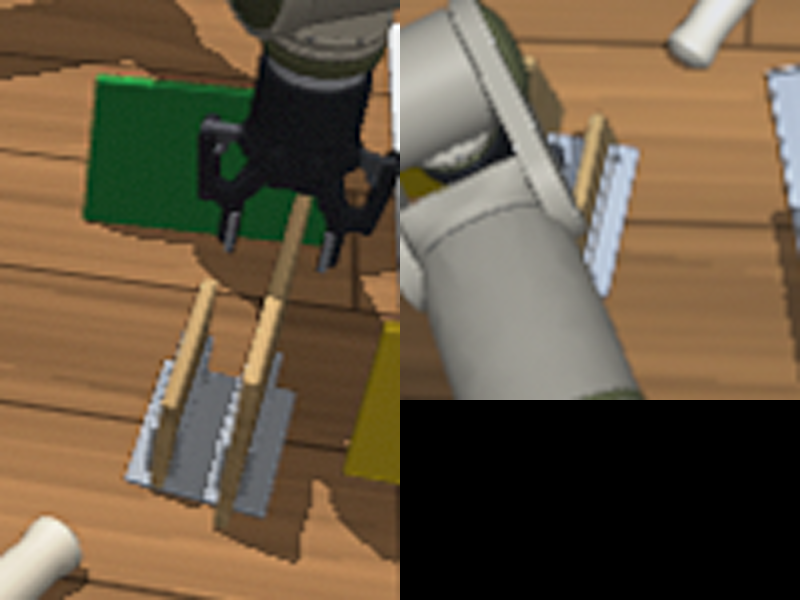

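The fingertips at (232,245) and (328,262) straddle the board's top edge, whose middle is at (278,288). Descending with a small y correction.

Call:
jog_arm(hand=[0.06,0.06,0.06,0.06,0.06], travel=[[0,0.003,-0.015],[0,0,-0.02],[0,0,-0.015],[0,0,0],[0,0,0]], yaw=[0,0,0,0,0])

```text
time_s: 14.15
position: [0.4878, 0.4028, 0.151]
tool_rot: [[-0.988, 0.152, 0.001], [0.152, 0.988, 0.001], [-0.001, 0.001, -1.0]]
ft_force: [-1.3, 0.3, 0.0]
grip_width: 0.0598
gripper_force: 0.0
```

Call:
jog_arm(hand=[0.04,0.025,0.018,0.014,0.01], travel=[[0,0,0],[0,0,0],[0,0,0],[0,0,0],[0,0,0]], yaw=[0,0,0,0,0], grip_force=25)

```text
time_s: 14.78
position: [0.4876, 0.4028, 0.1504]
tool_rot: [[-0.988, 0.152, 0.0], [0.152, 0.988, 0.0], [-0.0, 0.0, -1.0]]
ft_force: [-0.1, 0.1, 1.3]
grip_width: 0.012
gripper_force: 25.5
```

Call:
jog_arm(hand=[0.005,0.005,0.005,0.005,0.005], travel=[[0,0,0],[0,0,0.02],[0,0,0.04],[0,0,0.05],[0,0,0.05]], yaw=[0,0,0,0,0], grip_force=100)

```text
time_s: 15.4
position: [0.4871, 0.4024, 0.3111]
tool_rot: [[-0.988, 0.152, -0.002], [0.152, 0.988, -0.001], [0.002, -0.001, -1.0]]
ft_force: [1.8, 0.2, -2.8]
grip_width: 0.0107
gripper_force: 98.3
```

Call:
jog_arm(hand=[0.005,0.005,0.005,0.005,0.005], travel=[[0.006,-0.037,0],[0.006,-0.037,0],[0.006,-0.037,0],[0.006,-0.037,0],[0.006,-0.037,0]], yaw=[-0.12,-0.12,-0.12,-0.12,-0.12])

```text
time_s: 16.02
position: [0.5172, 0.2163, 0.3096]
tool_rot: [[-0.727, 0.687, -0.002], [0.687, 0.727, -0.0], [0.001, -0.002, -1.0]]
ft_force: [0.9, -0.3, -2.6]
grip_width: 0.0106
gripper_force: 98.5
```

Call:
jog_arm(hand=[0.005,0.005,0.005,0.005,0.005], travel=[[0.007,-0.037,0],[0.007,-0.037,0],[0.007,-0.037,0],[0.007,-0.037,0],[0.006,-0.035,0]], yaw=[-0.121,-0.121,-0.121,-0.121,-0.121])

```text
time_s: 16.65
position: [0.5513, 0.0334, 0.3097]
tool_rot: [[-0.207, 0.978, -0.002], [0.978, 0.207, 0.0], [0.001, -0.002, -1.0]]
ft_force: [1.0, 0.9, -2.8]
grip_width: 0.0104
gripper_force: 98.5
```

Call:
jog_arm(hand=[0.005,0.005,0.005,0.005,0.005], travel=[[0,0,0],[0,0,-0.02],[0,0,-0.02],[0,0,-0.02],[0,0,0]], yaw=[0,0,0,0,0])

```text
time_s: 17.27
position: [0.5506, 0.0355, 0.2489]
tool_rot: [[-0.213, 0.977, -0.004], [0.977, 0.213, 0.001], [0.002, -0.004, -1.0]]
ft_force: [0.5, 0.0, -2.1]
grip_width: 0.0107
gripper_force: 98.4
```

```bash
python3 - <<'E'
from h import *
im=env.get_image('scene')[:,:,::-1];t=env.get_image('top')[:,:,::-1]
a=cv2.resize(im[100:260,180:300],None,fx=3.5,fy=3.5,interpolation=cv2.INTER_CUBIC)
b=cv2.resize(t[130:270,225:335],None,fx=3.4,fy=3.4,interpolation=cv2.INTER_CUBIC)
b=cv2.copyMakeBorder(b,0,a.shape[0]-b.shape[0],0,0,cv2.BORDER_CONSTANT)
cv2.imwrite('pics/m5.png',cv2.hconcat([a,b]))
o=env.observe();print(o['position'],o['tool_rot'][:2,1],o['q'],o['time_s'],o['ft_force'])
E
```

```text
[0.55152918 0.03512032 0.25087216] [0.97717238 0.21244771] [-8.63429585e+00  2.19648496e+01  7.36522412e+01  5.21861771e-03
  8.43646991e+01 -2.09006407e+01] 17.375 [-0.23339185  0.63297945 -2.9261029 ]
```

View pics/m5.png

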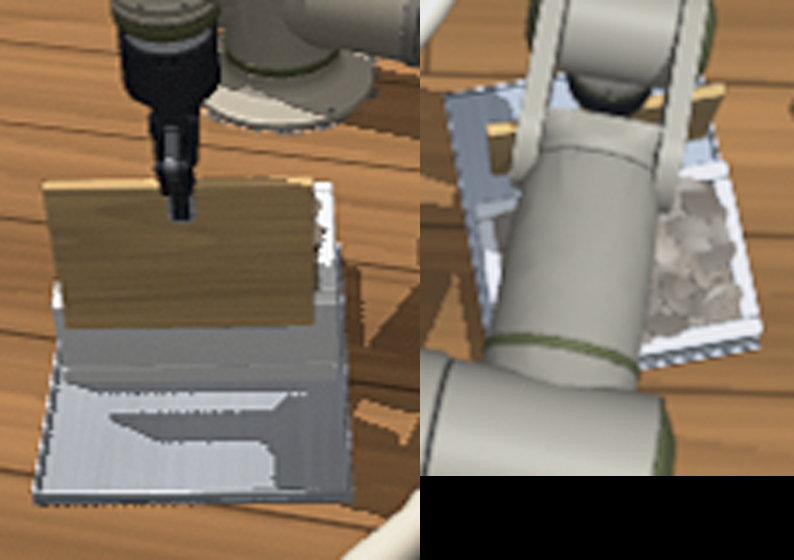

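The board is held upright and level above the tray. Its lower edge runs from (65,325) to (312,325), and the box's foot line is at about (65,368). I cross-check the gap to the box from the scene view.

```bash
python3 - <<'E'
from h import *
n=np.array([.978,.208])
for p in [(65,368),(200,370),(335,388)]:
    P=ray('scene',180+p[0]/3.5-.4,100+p[1]/3.5-.4,.003);print('foot',P,P[:2]@n)
for p in [(294,278),(355,280),(415,283)]:
    P=ray('scene',p[0]/1.5-.3,p[1]/1.5-.3,.103);print('rim',P,P[:2]@n)
for p in [(287,363),(421,363)]:
    P=ray('scene',p[0]/1.5-.3,p[1]/1.5-.3,.015);print('trayrim-.145',P,P[:2]@n-.145)
print('top',np.array([.5173,.0274])@n,np.array([.6638,.0594])@n-.145,'board',np.array([.551,.035])@n)
E
```

```text
foot [ 0.53278552 -0.10032015  0.003     ] 0.5001976483046996
foot [0.51030494 0.02810785 0.003     ] 0.5049246642382664
foot [0.5086418  0.15926848 0.003     ] 0.5305795245310809
rim [ 0.5414447  -0.09298686  0.103     ] 0.5101916530136016
rim [0.52273835 0.03556121 0.103     ] 0.5186348365914236
rim [0.50765665 0.16100934 0.103     ] 0.5299781431315755
trayrim-.145 [ 0.69719266 -0.06680507  0.015     ] 0.5229589720103764
trayrim-.145 [0.64429585 0.19886345 0.015     ] 0.5264849400881444
top 0.5116186 0.5165515999999999 board 0.546158
```

Estimates put the front plane at about 0.517, which gives a gap of about 23 mm. I shift 3 mm outwards and lower.

Call:
jog_arm(hand=[0.005,0.005,0.005,0.005,0.005], travel=[[0.003,0.001,-0.03],[0,0,-0.03],[0,0,-0.025],[0,0,-0.012],[0,0,0]], yaw=[0,0,0,0,0])

```text
time_s: 18.0
position: [0.5546, 0.0357, 0.1536]
tool_rot: [[-0.212, 0.977, -0.0], [0.977, 0.212, 0.0], [0.0, -0.0, -1.0]]
ft_force: [0.1, -1.4, -2.8]
grip_width: 0.0105
gripper_force: 98.4
```

Call:
jog_arm(hand=[0.005,0.005,0.005,0.005,0.005], travel=[[0,0,-0.002],[0,0,-0.002],[0,0,-0.001],[0,0,0],[0,0,0]], yaw=[0,0,0,0,0])

```text
time_s: 18.62
position: [0.5545, 0.0356, 0.1484]
tool_rot: [[-0.211, 0.977, 0.0], [0.977, 0.211, -0.0], [-0.0, 0.0, -1.0]]
ft_force: [0.4, 0.2, -3.2]
grip_width: 0.0109
gripper_force: 98.4
```

Call:
jog_arm(hand=[0.005,0.005,0.005,0.005,0.005], travel=[[0,0,-0.001],[0,0,-0.0005],[0,0,0],[0,0,0],[0,0,0]], yaw=[0,0,0,0,0])

```text
time_s: 19.25
position: [0.5548, 0.0356, 0.1476]
tool_rot: [[-0.211, 0.977, 0.001], [0.977, 0.211, -0.0], [-0.0, 0.001, -1.0]]
ft_force: [-1.1, 1.0, 4.9]
grip_width: 0.0106
gripper_force: 99.8
```

The board is on the tray floor. I open a little and walk the top back against the box between the fingers.

Call:
jog_arm(hand=[0.012,0.018,0.024,0.03,0.03], travel=[[0,0,0],[0,0,0],[0,0,0],[0,0,0],[0,0,0]], yaw=[0,0,0,0,0], grip_force=20)

```text
time_s: 19.88
position: [0.5544, 0.0356, 0.1467]
tool_rot: [[-0.211, 0.977, -0.0], [0.977, 0.211, 0.0], [0.0, -0.0, -1.0]]
ft_force: [0.3, -0.0, -0.4]
grip_width: 0.03
gripper_force: 0.0
```

Call:
jog_arm(hand=[0.03,0.03,0.03,0.03,0.03], travel=[[-0.005,-0.001,0],[-0.005,-0.001,0],[-0.005,-0.001,0],[-0.005,-0.001,0],[0,0,0]], yaw=[0,0,0,0,0])

```text
time_s: 20.5
position: [0.5341, 0.0316, 0.1469]
tool_rot: [[-0.211, 0.977, -0.0], [0.977, 0.211, -0.0], [-0.0, -0.0, -1.0]]
ft_force: [-2.8, -0.9, 0.6]
grip_width: 0.0301
gripper_force: 2.4
```

Call:
jog_arm(hand=[0.03,0.03,0.03,0.03,0.03], travel=[[-0.004,-0.001,0],[-0.004,-0.001,0],[-0.004,-0.001,0],[-0.003,-0.001,0],[0,0,0]], yaw=[0,0,0,0,0])

```text
time_s: 21.12
position: [0.5193, 0.0276, 0.1469]
tool_rot: [[-0.211, 0.977, 0.0], [0.977, 0.211, -0.0], [-0.0, 0.0, -1.0]]
ft_force: [0.0, -0.6, -0.2]
grip_width: 0.03
gripper_force: 0.0
```

```bash
python3 - <<'E'
from h import *
im=env.get_image('scene')[:,:,::-1]
cv2.imwrite('pics/m6.png',cv2.resize(im[110:260,180:300],None,fx=4,fy=4,interpolation=cv2.INTER_CUBIC))
o=env.observe();print(o['position'],o['time_s'],o['ft_force'])
E
```

```text
[0.51949427 0.02761121 0.14688666] 21.175 [0.7160941  0.6440806  0.18850323]
```

View pics/m6.png

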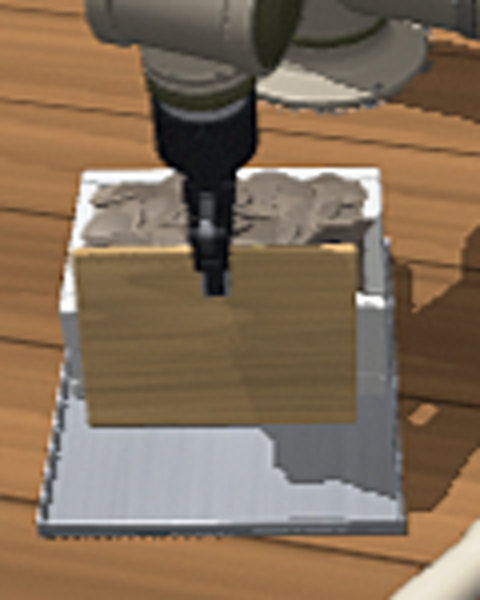

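The board leans back, its lower edge at (90,425)–(357,425) and its top edge at (75,250)–(355,245), still between the fingers. I move 5 mm more and raise the gripper.

Call:
jog_arm(hand=[0.03,0.03,0.03,0.03,0.03], travel=[[-0.002,0,0],[-0.002,0,0],[-0.001,-0.001,0],[0,0,0],[0,0,0]], yaw=[0,0,0,0,0])

```text
time_s: 21.8
position: [0.5146, 0.0267, 0.1469]
tool_rot: [[-0.211, 0.977, 0.0], [0.977, 0.211, 0.0], [-0.0, 0.0, -1.0]]
ft_force: [0.5, 1.1, -0.1]
grip_width: 0.0301
gripper_force: 0.3
```

Call:
jog_arm(hand=[0.03,0.036,0.036,0.036,0.036], travel=[[0,0,0],[0,0,0],[0,0,0.01],[0,0,0.02],[0,0,0.03]], yaw=[0,0,0,0,0])

```text
time_s: 22.42
position: [0.5142, 0.0267, 0.2076]
tool_rot: [[-0.211, 0.977, -0.001], [0.977, 0.211, 0.0], [0.0, -0.001, -1.0]]
ft_force: [0.1, -0.1, 0.3]
grip_width: 0.0363
gripper_force: 0.0
```

Call:
jog_arm(hand=[0.036,0.036,0.036,0.036,0.036], travel=[[0,0,0.05],[0,0,0.05],[-0.03,0,0.03],[-0.03,0,0.02],[0,0,0]], yaw=[0,0,0,0,0])

```text
time_s: 23.05
position: [0.4535, 0.0268, 0.3593]
tool_rot: [[-0.211, 0.977, 0.004], [0.977, 0.211, -0.001], [-0.002, 0.004, -1.0]]
ft_force: [0.2, -0.9, 0.6]
grip_width: 0.0361
gripper_force: 0.0
```

```bash
python3 - <<'E'
from h import *
save('scene','s7.png',s=1.5)
o=env.observe();print(o['position'],o['time_s'],o['ft_force'])
E
```

```text
[0.45417057 0.02666173 0.35789558] 23.1 [ 0.28347792 -0.58352459 -0.32026139]
```

View pics/s7.png

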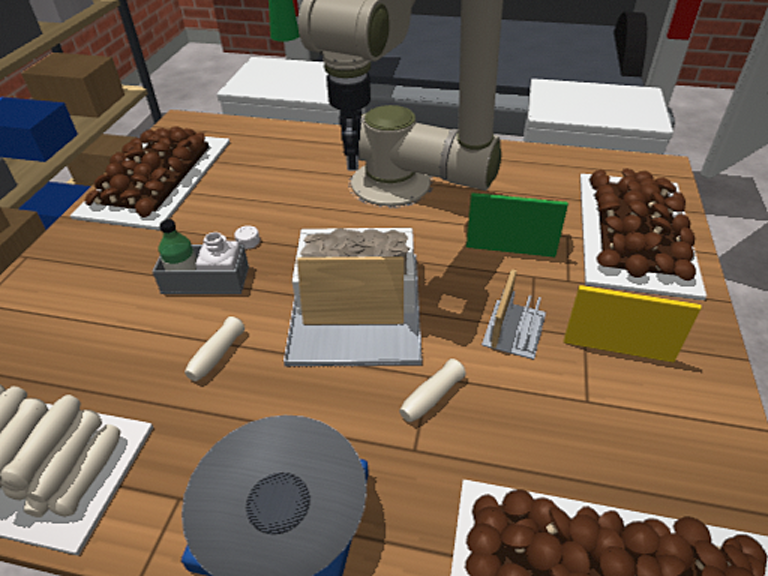

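The board leans on the box, from (303,257) to (405,323). The cap is at (247,237), and nothing else has moved. I check the lean angle, then hand in.

```bash
python3 - <<'E'
from h import *
n=np.array([.978,.208])
a=ray('scene',354/1.5-.3,323.5/1.5-.3,.003)[:2]@n
for z in(.158,.155):
    b=ray('scene',353/1.5-.3,258/1.5-.3,z)[:2]@n;print(a,b,np.degrees(np.arctan2(a-b,z-.003)))
E
```

```text
0.5506178058758432 0.511339959369338 14.219736808814599
0.5506178058758432 0.5078833957014689 15.70319192993619
```

```bash
python3 -c "
from rig import env
print(env.close_job())"
```

```text
the job is handed in; nothing more can be done
None
```

I handed in the job at about 23 s: the board leans about 15° against the foam box in the drip tray, the cap lies right way up by the opened tub in its caddy, and nothing else moved in the last picture; no verdict was returned.

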